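# Hang-on parts bin to the board carrier

### The job

Lift the blue parts bin up and off its hook under the light bar, keep it level, and set it down in the empty fenced pocket of the board carrier while the carrier is still at the loading end; do not drop it. Then, with the bin released, push the carrier smoothly along its rail until it is fully home against the green stop. Leave the yellow bin and the other things on the bench where they are, and do not knock against the hook stand or its light.

Things in the scene. Friction and masses are not known exactly. Their poses are not given: they have to be found in the camera images.
- blue_bin: Blue open-topped parts bin with heat sinks fixed low inside, 0.11 to 0.23 kg. Box 80 (x) by 50 (y) by 50 high, walls 3 mm; origin at the centre of its underside, z up, hang lip on its back (+x). It hangs level within a few degrees on either of the stand's two hooks, underside 80 mm above the bench. Can be gripped across its 50 mm width, outside of the side walls.
- hang_lip (a point): Middle of the lower edge of the blue bin's hang lip: a bridge at rim level reaches 11 mm behind the back wall, then a lip 44 wide (y) and 4 thick goes down to 16 mm below the rim, leaving a 7 mm gap that hangs over the upturned hook plate. Lift at least 16 mm, then draw the bin towards its -x. Axes parallel to the bin's.
- yellow_bin: Yellow bin of the same shape and size, hanging on the other hook; to be left there. Origin at the centre of its underside.
- stand: Fixed stand, origin on the bench, z up; its -x side, where the bins hang, faces roughly to the robot. Two hooks at y = -65 and +65 mm: upturned plates 40 wide (y), 5 thick (x), centred at x = -50 mm, top edge 126 mm above the bench. A bin hangs with its origin at x = -93.5 mm, axes parallel to the stand's. A post stands at x = +30, y = 0.
- light_bar (a point): Centre of the underside of the black light bar fixed to the stand, above the bins, 270 mm over the bench; axes as the stand's. The bar is 32 (x) by 220 (y) by 20 mm thick. It blocks a tool coming straight down on a bin: come from the stand's -x side with the tool leaning 30 to 50 degrees from vertical, fingers pointing down and to the stand's +x.
- rail: Fixed rail slide on the bench, 110 wide (x) by 380 long (y), origin at the centre of its underside, z up. The carrier runs along its y; a green stop block, 75 mm high, stands at its -y end.
- carrier (a joint): Travel of the carrier along the rail towards the rail's -y, in m: 0 at the loading end, 0.16 fully home against the green stop. Starts between 0 and 0.05. Sliding friction about 3 N; it stays where it is left.
- pocket (a point): Centre of the pocket floor in the grey carrier (130 x by 170 y, 12 thick), 62 mm above the bench, axes as the rail's; moves with the carrier. The pocket is 100 (x) by 66 (y) inside, open above, with black fences 8 high, 6 thick. The bin fits with its long side along the pocket's x, either way round; its lip passes above the fence.
- board (a point): Centre of a low green circuit board (110 x by 58 y, up to 5 mm high) fixed on the carrier between pocket and push bar, on the carrier's top.
- push_bar (a point): On the outer (+y) face of the orange upright push bar at the carrier's +y end, middle of its upper edge, 112 mm above the bench; moves with the carrier, axes as the rail's. The bar is 80 long (x), 14 thick (y) and stands from the carrier's top, 62 mm above the bench, up to 112 mm. Push this face towards -y.
- bottle: Teal capped bottle, 56 mm across, 130 high, standing on the bench; leave alone. Origin at the centre of its underside.
- spool: Black solder-wire spool, 64 mm across, 50 high, standing on end; leave alone. Origin at the centre of its underside.
- dish: Small aluminium dish, 64 mm across, 16 high; leave alone. Origin at the centre of its underside.

How it is judged:
On the way, in this order (a step that is already met when the one before it is completed fails the run):
1. the blue bin is held by the fingers, off its hook and at least 35 mm out in front of it (x of blue_bin in the frame of stand below -0.13 m and contact force between blue_bin and stand below 0.05 N and contact force between blue_bin and the fingers above 0.5 N), for 0.1 s.
2. the blue bin stands level on the pocket floor, released, with the carrier still at the loading end (travel under 0.09 m) (horizontal distance between blue_bin and pocket below 0.018 m and z of blue_bin in the frame of pocket between -0.005 and 0.005 m and angle between blue_bin's own z axis and vertical below 0.08 rad and contact force between blue_bin and the fingers below 0.1 N and value of joint carrier below 0.09 m), for 0.2 s.
At the end, for the whole second after the job is handed in: The carrier is home at the green stop (travel over 0.152 of 0.160 m) and at rest, with the blue bin standing level (within 0.08 rad) on the pocket floor inside the fences (origin within 18 mm of the pocket's centre, within 5 mm of its floor), released (horizontal distance between blue_bin and pocket below 0.018 m and z of blue_bin in the frame of pocket between -0.005 and 0.005 m and angle between blue_bin's own z axis and vertical below 0.08 rad and contact force between blue_bin and the fingers below 0.1 N and value of joint carrier above 0.152 m and velocity of joint carrier between -0.01 and 0.01 m/s and linear speed of blue_bin below 0.02 m/s); the robot touches nothing.
It fails at once if the yellow bin, bottle, spool or dish is moved by more than 30 mm or tipped over 0.35 rad (distance of any of yellow_bin, bottle, spool, dish from where it was at the start of the episode above 0.03 m or angle between any of yellow_bin, bottle, spool, dish's own z axis and vertical above 0.35 rad).
It fails at once if the blue bin is tipped more than 0.5 rad from level (angle between blue_bin's own z axis and vertical above 0.5 rad).
It fails at once if the blue bin is dropped or shot along: faster than 0.5 m/s while not touched by the fingers (contact force between blue_bin and the fingers below 0.1 N and linear speed of blue_bin above 0.5 m/s).
It fails at once if the hook stand or its light bar is struck by the robot with more than 20 N (contact force between any of the arm, the fingers and stand above 20 N).
It also fails if it takes over 54 s, if anything falls off the work surface, if the arm or the gripper's body presses on something with over 40 N, if the wrist force passes 120 N, or if a joint passes its speed limit or range.

### The arm

A 6-joint arm with a two-finger parallel gripper is mounted at the origin on the work surface. World frame = base frame: x ahead of the robot, y to its left, z up, the work surface at z = 0. Lengths are in m, angles in rad, forces in N, time in s.
With the tool pointing down it reaches from about 0.275 to 0.875 m from the base axis. Payload 12.5 kg.
Tool frame: the origin (TCP) lies at the centre of the arm's flange, where the gripper is bolted on; the fingertips stand 173 mm ahead of it and the grasp point (between the pads) lies 155 mm ahead of it; z points along the fingers, y is the line along which they close (so a half turn about z gives the same grasp; the last joint's range is limited). The gripper opens to 85 mm and grips with 20 to 120 N. Pads are 22 mm wide; open, the fingers measure 114 mm over their backs; the gripper's body (76 mm by 85 mm) begins 54 mm behind the grasp point. The pads swing forward as they close: fully open they stand 13 mm farther back than shut.
Start: joints at [-1.191, 0.351, 1.652, -0, 1.139, -0.085], TCP at [0.247, -0.492, 0.405] pointing down, gripper open.
Joint ranges: [-2.75, 2.75], [-0.79, 2.1], [0.01, 2.65], [-1.57, 4.71], [0.07, 3.14], [-2.87, 2.87]. Speed limits (rad/s): [2.22, 2.22, 2.79, 3.14, 3.14, 3.14].

### API

Orientations are given as a rotation vector (axis times angle).
In Python, from rig import telemetry, snapshot, calibration, ticket gives the robot as it stands. The module is installed in compiled form; this text tells all that it offers.
- The arm moves only by the tool apply_moves, never from a script. Its argument "moves" is a list that holds one entry, the list of rows, each a list of 7 numbers: the turn, a rotation vector about the tool's x, y, z scaled (see below), then the shift along the tool's x, y, z scaled (see below), then the opening, from -1 (shut) to 1 (fully open). In form: [[[rx, ry, rz, tx, ty, tz, gripper], ...]]. A call has 1 to 20 rows; each row is the pose to reach, as a shift and turn from the pose commanded when the call began, along the tool's axes at that moment, turning the shorter way round; what a row does not reach only later rows make up. The controller multiplies each number of a shift by 0.4 m and each number of a turn by 360 degrees. A row lasts 1/8 s, in which the tool goes at most 62.5 mm and 10.7 degrees, less where a joint would pass 70% of its speed; a pose out of reach is approached as far as the arm can. A call with a number of a shift or a turn outside -1 to 1 is refused whole. A call with a gripper value outside its range is refused whole. The fingers move at their own pace and stop on an object; "grip_force" is the grip in N (left out, the last holds). Time passes only in rows, so rows that repeat a pose let the fingers close. It gives the time, the measured TCP pose, the force, the opening and the grip force at its end, in the units of the state.
- telemetry.read_state(): the state, without advancing time (a new reading comes with each control period).
- snapshot(name): name is "scene" or "side" or "wrist"; returns the picture (480x640x3 uint8, red, green, blue); there is no depth.
- calibration(name): a dict with "camera_matrix" (3x3 intrinsics, pixels), "T" (4x4, takes a point from camera to world coordinates). Camera axes: x right, y up, looking along -z (the intrinsics and any distortion apply to the point x, -y, -z); pixel columns grow to the right and rows downward; lengths in m; the calibration is good to about 2 mm. A picture is of the moment at which its call begins: read the wrist's pose just before it. calibration takes no time and is no camera call; for the wrist camera it gives the pose at the moment of the call.
- ticket.job_done(): hands the job in; it is judged then, once.
The state is a dict: "t": time; "q": joint angles; "qd": joint speeds; "tau": joint torques, N m; "tcp_pos": TCP position; "eef_rot": TCP orientation; "wrist_force": force on the tool from outside, world axes, zero at the start; "wrist_torque": the same for the moment, N m; "opening": opening from 0.0 (shut) to 1.0 (fully open); "grasp_force": force on a finger pad.
Only numpy, scipy, OpenCV 4.12 (cv2) and the standard library are available. Lean on these libraries where they do the work, as an engineer would, in place of code of your own. Each camera call takes 0.05 s, during which the arm holds its last target. There are 200 camera calls.

## Working session

There is one attempt and no reset: what is moved stays moved. The work goes in short steps, Python scripts to look and compute and a tool call to move; the robot and the scene stay as the last step left them, time stands still between calls to the robot, and variables do not carry over. Pictures are saved under pics/ and viewed, at most 10 in all, crops included, and the job is handed in when it is done.

Besides the shell and the picture viewer there is one more tool, called as name(argument=value, ...), one argument or row to a line, values as JSON. apply_moves: Moves the arm, as the interface text tells. Shifts and turns lie within -1 to 1; 1 stands for 0.4 m of shift or 360 degrees of turn. Its arguments: {"type":"object","properties":{"moves":{"type":"array"},"grip_force":{"type":"number"}},"required":["moves"]}

```bash
mkdir -p pics; python3 - <<'E'
from rig import telemetry, snapshot, calibration
import cv2,numpy as np
np.set_printoptions(precision=4,suppress=True)
for n in ("scene","side","wrist"):
    c=calibration(n); print(n,c["camera_matrix"],c["T"],[k for k in c])
    cv2.imwrite(f"pics/{n}0.png",snapshot(n)[:,:,::-1])
print(telemetry.read_state())
E
```

```text
scene [[492.5607   0.     316.8478]
 [  0.     492.5607 239.5032]
 [  0.       0.       1.    ]] [[ 0.5037 -0.6363  0.5844  1.1783]
 [ 0.8638  0.3834 -0.327  -0.2783]
 [-0.016   0.6694  0.7427  0.8455]
 [ 0.      0.      0.      1.    ]] ['camera_matrix', 'T']
side [[568.5554   0.     332.2679]
 [  0.     568.5554 241.2536]
 [  0.       0.       1.    ]] [[-0.9982  0.0417 -0.0436  0.6179]
 [-0.0603 -0.6807  0.73    0.7631]
 [ 0.0008  0.7313  0.682   0.8381]
 [ 0.      0.      0.      1.    ]] ['camera_matrix', 'T']
wrist [[408.7683   0.     321.5604]
 [  0.     408.7683 244.3316]
 [  0.       0.       1.    ]] [[ 0.4479  0.8569  0.2552  0.312 ]
 [-0.8941  0.4298  0.1262 -0.4591]
 [-0.0015 -0.2847  0.9586  0.3734]
 [ 0.      0.      0.      1.    ]] ['camera_matrix', 'T']
{'t': 0.15, 'q': array([-1.1906,  0.3511,  1.6522, -0.    ,  1.1391, -0.0846]), 'qd': array([ 0.    , -0.0004, -0.0035, -0.0005, -0.0007,  0.0016]), 'tau': array([  0.0004, -50.6251, -29.1502,  -0.0001,   0.0034,  -0.    ]), 'tcp_pos': array([ 0.2465, -0.4916,  0.4043]), 'eef_rot': array([-3.0563, -0.7234,  0.0002]), 'wrist_force': array([-0.1249, -0.3938,  0.0557]), 'wrist_torque': array([-0.0328,  0.0118, -0.0281]), 'grasp_force': 0.0, 'opening': 0.9939355230516989}
```

View pics/scene0.png

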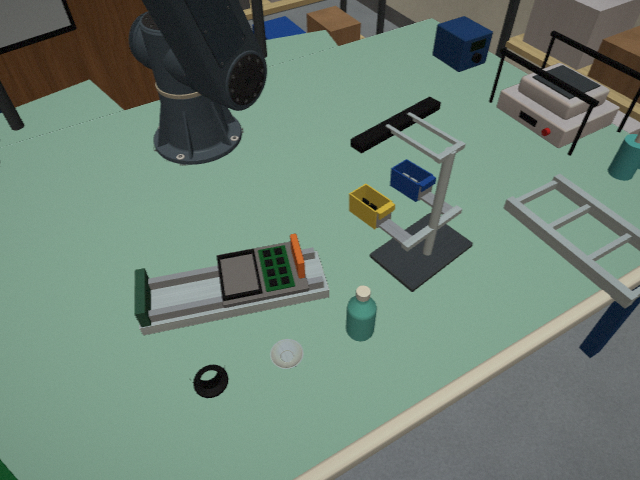

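View pics/side0.png

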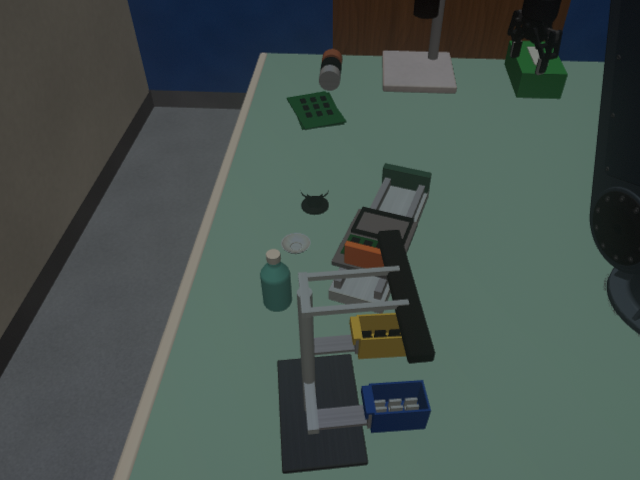

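```bash
cat > crop.py <<'E'
import cv2,numpy as np
def crop(im,x0,y0,w,h,s):
    c=cv2.resize(im[y0:y0+h,x0:x0+w],None,fx=s,fy=s,interpolation=cv2.INTER_CUBIC)
    for x in range(-(-x0//10)*10,x0+w,10):
        cv2.line(c,((x-x0)*s,0),((x-x0)*s,6 if x%50 else 14),(0,0,255),1)
        if x%20==0: cv2.putText(c,str(x),((x-x0)*s+2,20),0,.35,(0,0,255),1)
    for y in range(-(-y0//10)*10,y0+h,10):
        cv2.line(c,(0,(y-y0)*s),(6,(y-y0)*s),(0,0,255),1)
        if y%20==0: cv2.putText(c,str(y),(8,(y-y0)*s+4),0,.35,(0,0,255),1)
    return c
E
python3 - <<'E'
import cv2,numpy as np
from crop import crop
s=cv2.imread("pics/scene0.png");d=cv2.imread("pics/side0.png")
cv2.imwrite("pics/A.png",crop(s,135,228,200,110,4))
cv2.imwrite("pics/B.png",crop(s,345,150,133,100,6))
cv2.imwrite("pics/C.png",np.hstack([crop(d,330,165,105,150,4),crop(d,345,308,95,150,4)]))
E
```

```text
(no output)
```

View pics/A.png

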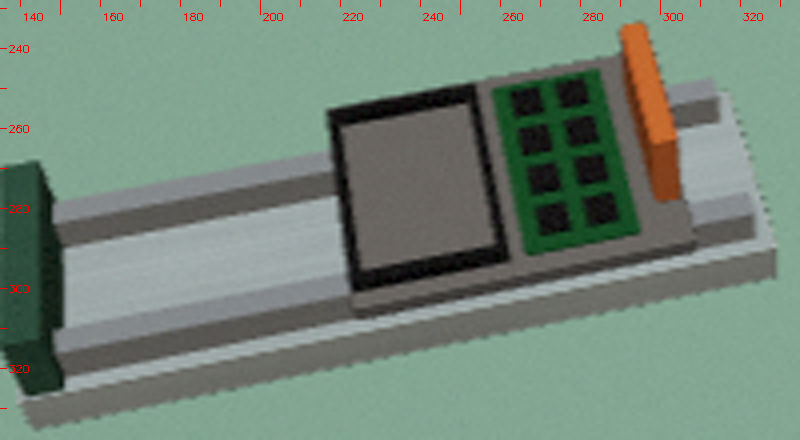

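View pics/B.png

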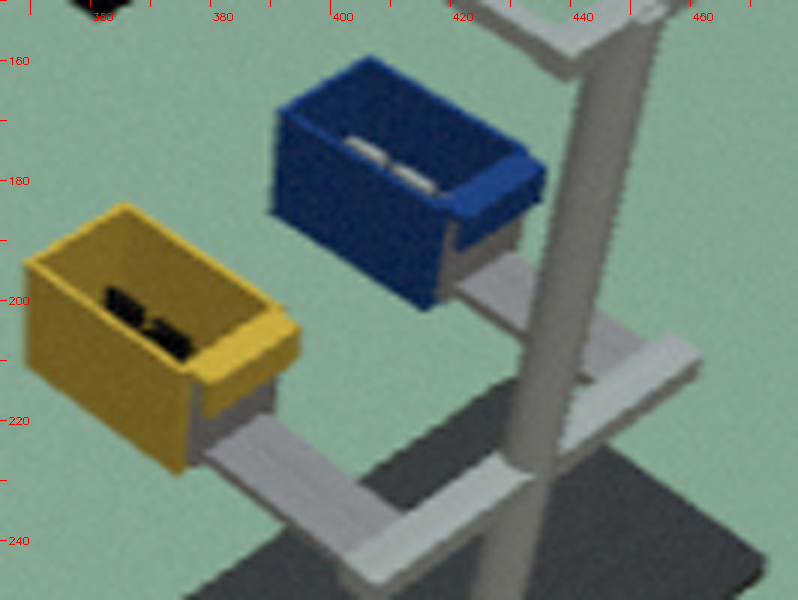

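View pics/C.png

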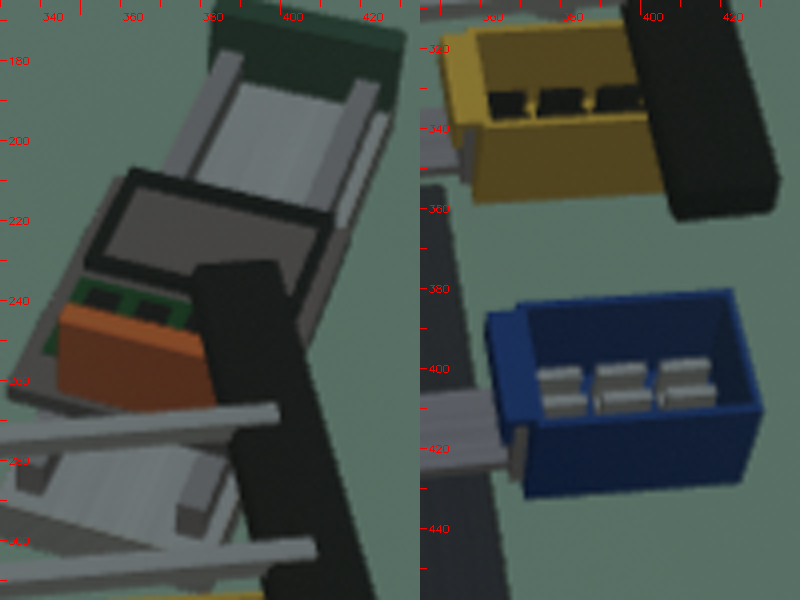

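```bash
cat > fit.py <<'E'
from rig import calibration
import numpy as np
from scipy.optimize import least_squares
np.set_printoptions(precision=4,suppress=True)
C={n:calibration(n) for n in("scene","side")}
def proj(n,P):
    T=C[n]["T"];p=(np.atleast_2d(P)-T[:3,3])@T[:3,:3]*[1,-1,-1]
    q=p@C[n]["camera_matrix"].T
    return q[:,:2]/q[:,2:]
def ray(n,u,v,z):
    T=C[n]["T"];d=np.linalg.solve(C[n]["camera_matrix"],[u,v,1])*[1,-1,-1]
    d=T[:3,:3]@d;return T[:3,3]+d*(z-T[2,3])/d[2]
def R2(p,L):
    L=np.array(L,float);c,s=np.cos(p[2]),np.sin(p[2])
    return np.c_[p[0]+c*L[:,0]-s*L[:,1],p[1]+s*L[:,0]+c*L[:,1],L[:,2]]
E
python3 - <<'E'
from fit import *
b,y=(-93.5,65,80),(-93.5,-65,80)
S=[("scene",b,-40,-25,50,391.2,168.3),("scene",b,-40,25,50,406.5,159.5),("scene",b,-40,-25,0,390,185.5),("scene",b,40,-25,0,416.2,201.8),
("scene",b,51,-22,50,421.2,185.5),("scene",b,51,22,50,436,177.7),("scene",b,51,-22,34,421.2,191.5),("scene",b,51,22,34,435.2,183.8),
("scene",y,-40,-25,50,349.2,193.7),("scene",y,-40,25,50,365.5,184),("scene",y,-40,-25,0,349.5,211.2),("scene",y,40,-25,0,374.7,229.2),
("scene",y,51,-22,50,379,213.7),("scene",y,51,22,50,395,204.2),("scene",y,51,-22,34,379,219.5),("scene",y,51,22,34,395,209.2),
("side",b,-40,25,50,430.8,410),("side",b,-40,-25,50,423.2,380.5),("side",b,-40,25,0,425.2,429),("side",b,40,25,0,371.2,432.2),("side",b,40,-25,50,369.2,384),("side",b,51,-22,50,361.5,386),
("side",y,40,25,0,358.2,358.7),("side",y,51,-22,50,350,316.7),("side",y,51,22,50,353.7,339)]
def run(S,npar,x0,extra=lambda p,L,k:L):
    def f(p):
        r=[]
        for n,o,a,bb,c,u,v in S:
            L=np.array([a,bb,c])/1000.
            L=extra(p,L,o) if isinstance(o,str) else L+np.array(o)/1000
            r.append(proj(n,R2(p,[L]))[0]-(u,v))
        return np.concatenate(r)
    s=least_squares(f,x0,loss="soft_l1");print(s.x);print(f(s.x).reshape(-1,2).round(1).tolist());return s.x
S+=[("side","bar",-16,110,270,433.7,360.5),("side","bar",16,110,270,409.5,363)]
p=run(S,4,[.6,.1,0,-.1],lambda p,L,k:L+[p[3],0,0])
print("blue origin",R2(p,[[-.0935,.065,.08]]),"yellow",R2(p,[[-.0935,-.065,.08]]),"yaw deg",np.degrees(p[2]))
F=[("scene","p",-56,-39,70,217,255.2),("scene","p",-56,39,70,253.7,249.2),("scene","p",56,-39,70,223,300.5),("scene","p",56,39,70,262,293),
("side","p",56,-39,70,363.2,207),("side","p",-56,-39,70,413.2,218.5),("side","p",56,39,70,351.2,231.2),
("scene","b",-40,0,112,296.2,234.7),("scene","b",-40,-14,112,290,234.7),("scene","b",40,-14,112,298.7,263),("scene","b",40,0,112,304.5,262.5),("scene","b",40,0,62,305,277.2),
("side","b",40,0,112,345,245.5),("side","b",40,-14,112,345.5,241.2),("side","b",40,0,62,344.2,262),
("scene","r",55,190,0,328.7,297.5),("scene","r",55,-190,0,145,335.5)]
q=run(F,5,[.6,-.3,0,.12,0],lambda p,L,k:L+[0,{"p":0,"b":p[3],"r":p[4]}[k],0])
print("pocket",q[:2],"bar",R2(q,[[0,q[3],.112]]),"yaw",np.degrees(q[2]))
print("bottle",ray("scene",361,332,0),"dish",ray("scene",287,353,.01),"spool",ray("scene",211,381,.02))
E
```

```text
[ 0.6524  0.2724  0.1676 -0.1005]
[[0.2, -0.7], [0.3, -1.2], [-0.7, -1.2], [-1.2, 0.6], [1.7, 2.1], [0.5, 1.1], [0.6, 1.6], [0.1, 0.5], [-0.7, -0.4], [0.0, -0.9], [-1.7, -1.1], [-1.5, 0.9], [0.7, 2.0], [-0.2, 1.6], [0.1, 1.6], [-1.0, 2.1], [0.4, -0.1], [-0.1, -1.4], [1.8, -0.8], [1.1, 1.5], [-0.7, 0.2], [-0.3, 0.7], [1.3, -0.0], [-0.5, -0.2], [-0.5, -0.5], [1.4, 3.6], [-0.8, 3.5]]
blue origin [[0.5493 0.3209 0.08  ]] yellow [[0.571  0.1927 0.08  ]] yaw deg 9.602990400292304
[ 0.566  -0.1162 -0.2914  0.128  -0.0147]
[[-0.3, 0.9], [0.4, -0.2], [-0.4, -1.1], [0.8, -1.7], [-0.2, -0.1], [1.4, 0.3], [-0.0, -1.3], [0.2, -1.7], [-0.4, -0.4], [-0.8, 1.0], [0.5, 0.1], [0.8, 1.3], [-0.6, -0.4], [1.4, -0.9], [-0.2, 2.0], [1.8, 0.2], [-0.7, 1.0]]
pocket [ 0.566  -0.1162] bar [[0.6028 0.0064 0.112 ]] yaw -16.697965795446077
bottle [ 0.7704  0.0448 -0.    ] dish [ 0.7417 -0.1046  0.01  ] spool [ 0.7266 -0.2506  0.02  ]
```

```bash
cat > plan.py <<'E'
import numpy as np
from scipy.spatial.transform import Rotation as R
from rig import telemetry
np.set_printoptions(precision=4,suppress=True)
SY=0.1676; S0=np.array([.6524,.2724,0]); PY=-.2914
def rz(a): return R.from_euler("z",a)
def stand(x,y,z): return rz(SY).apply([x,y,z])+S0
def lean(yaw,deg):   # tool flipped: x backwards, y=+y, z down-forward
    t=np.radians(deg);s,c=np.sin(t),np.cos(t)
    return rz(yaw)*R.from_matrix(np.array([[-c,0,-s],[0,1,0],[s,0,-c]]).T)
def down(yawx): return rz(yawx)*R.from_matrix(np.diag([1.,-1,-1]))
def flange(g,rot,d=.155): return np.array(g)-d*rot.apply([0,0,1])
def rel(p0,r0,p,r):
    return np.r_[(r0.inv()*r).as_rotvec()/(2*np.pi), r0.inv().apply(np.array(p)-p0)/.4]
def cur():
    s=telemetry.read_state(); return s["tcp_pos"],R.from_rotvec(s["eef_rot"]),s
def show(p0,r0,*targets):
    for p,r in targets:
        v=rel(p0,r0,p,r); print(v.round(4).tolist(), "mm",round(np.linalg.norm(v[3:])*400),"deg",round(np.linalg.norm(v[:3])*360))
E
python3 - <<'E'
from plan import *
p0,r0,s=cur()
m=(np.array([.42,-.10,.42]),down(np.radians(107)))
show(p0,r0,m)
L=lean(SY,40); g=stand(-.0935,.065,.113)
pre=(flange(g,L,.275),L); gr=(flange(g,L),L)
print(pre[0],gr[0]); show(*m,pre)
E
```

```text
[-0.0001, -0.0001, -0.2232, 0.8265, -0.6807, -0.0386] mm 429 deg 80
[0.3751 0.2914 0.3237] [0.4511 0.3043 0.2317]
[-0.0798, -0.0909, -0.2194, 0.9686, 0.1787, 0.2408] mm 406 deg 90
```

apply_moves(
  moves=[
    [[0,0,-0.028,0.1,-0.085,-0.005,1],[0,0,-0.056,0.2,-0.17,-0.01,1],[0,0,-0.084,0.31,-0.255,-0.015,1],[0,0,-0.112,0.41,-0.34,-0.02,1],[0,0,-0.14,0.52,-0.425,-0.025,1],[0,0,-0.168,0.62,-0.51,-0.03,1],[0,0,-0.196,0.72,-0.595,-0.035,1],[0,0,-0.223,0.826,-0.68,-0.04,1],[0,0,-0.223,0.826,-0.68,-0.04,1]],
  ],
)

```text
t: 1.27
tcp_pos: [0.4207, -0.0978, 0.4207]
eef_rot: [-1.863, -2.53, -0.001]
wrist_force: [0.3, -0.7, -0.3]
opening: 0.999
grasp_force: 0.0
```

```bash
python3 - <<'E'
from plan import *
p0,r0,s=cur();print(s["t"],p0,s["q"])
L=lean(SY,40); g=stand(-.0935,.065,.113)
show(p0,r0,(flange(g,L,.275),L))
E
```

```text
1.275 [ 0.4207 -0.0978  0.4207] [-0.3364  0.1133  1.917   0.0004  1.1112 -0.6381]
[-0.0795, -0.091, -0.2187, 0.963, 0.18, 0.2429] mm 404 deg 90
```

apply_moves(
  moves=[
    [[-0.008,-0.009,-0.022,0.096,0.018,0.024,1],[-0.016,-0.018,-0.044,0.193,0.036,0.049,1],[-0.024,-0.027,-0.066,0.289,0.054,0.073,1],[-0.032,-0.036,-0.088,0.385,0.072,0.097,1],[-0.04,-0.045,-0.11,0.48,0.09,0.121,1],[-0.048,-0.054,-0.131,0.578,0.108,0.146,1],[-0.056,-0.064,-0.153,0.674,0.126,0.17,1],[-0.064,-0.073,-0.175,0.77,0.144,0.194,1],[-0.072,-0.082,-0.197,0.867,0.162,0.219,1],[-0.0795,-0.091,-0.2187,0.963,0.18,0.243,1],[-0.0795,-0.091,-0.2187,0.963,0.18,0.243,1]],
  ],
)

```text
t: 2.65
tcp_pos: [0.3767, 0.29, 0.3227]
eef_rot: [-0.201, 2.438, 0.071]
wrist_force: [0.1, -0.3, -0.4]
opening: 0.998
grasp_force: 0.0
```

```bash
python3 - <<'E'
from plan import *
from rig import snapshot,calibration
import cv2
from crop import crop
p0,r0,s=cur();print(s["t"],p0,s["q"])
L=lean(SY,40); g=stand(-.0935,.065,.113)
c=calibration("wrist");print(c["T"])
w=snapshot("wrist")[:,:,::-1].copy();cv2.imwrite("pics/w1.png",w)
cv2.imwrite("pics/s1.png",snapshot("side")[:,:,::-1])
show(p0,r0,(flange(g,L,.275),L),(flange(g,L,.155),L))
# overlay predicted bin corners
T=c["T"];K=c["camera_matrix"]
for yo in(.065,-.065):
  for x in(-.04,.04):
    for y in(-.025,.025):
      P=stand(-.0935+x,yo+y,.13);q=(P-T[:3,3])@T[:3,:3]*[1,-1,-1];q=K@q
      cv2.circle(w,tuple(int(v) for v in (q[:2]/q[2]).round()),3,(0,0,255),-1)
cv2.imwrite("pics/w1o.png",w)
E
```

```text
2.65 [0.3767 0.29   0.3227] [ 0.612   0.2826  2.0577 -1.0819  0.3216 -0.1589]
[[-0.163  -0.5452 -0.8223  0.3422]
 [ 0.9866 -0.091  -0.1352  0.284 ]
 [-0.0011 -0.8334  0.5527  0.2525]
 [ 0.      0.      0.      1.    ]]
[-0.0005, -0.0002, -0.0003, 0.001, 0.0041, -0.0041] mm 2 deg 0
[-0.0005, -0.0002, -0.0003, 0.0006, 0.0052, 0.2959] mm 118 deg 0
```

View pics/w1o.png

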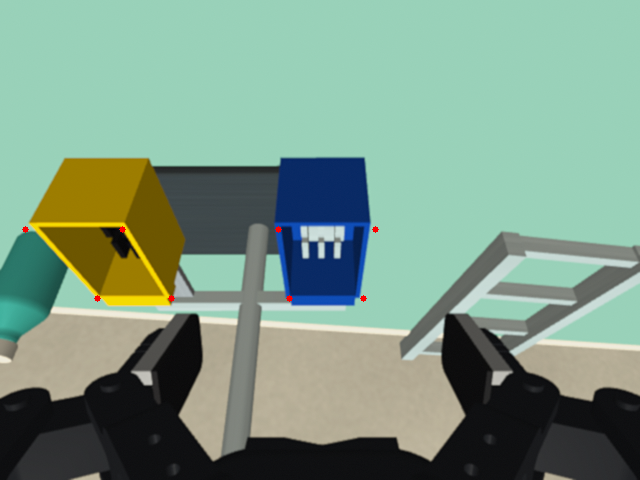

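apply_moves(
  moves=[
    [[0,0,0,0,0,0.03,1],[0,0,0,0,0,0.08,1],[0,0,0,0,0,0.13,1],[0,0,0,0,0,0.18,1],[0,0,0,0,0,0.22,1],[0,0,0,0,0,0.26,1],[0,0,0,0,0,0.285,1],[0,0,0,0,0,0.3,1],[0,0,0,0,0,0.3,1]],
  ],
)

```text
t: 3.88
tcp_pos: [0.4539, 0.302, 0.2332]
eef_rot: [-0.196, 2.44, 0.07]
wrist_force: [0.2, -0.1, -0.4]
opening: 0.999
grasp_force: 0.0
```

```bash
python3 - <<'E'
from plan import *
from rig import snapshot
import cv2
from crop import crop
p0,r0,s=cur();print(s["t"],p0,s["q"],s["wrist_force"], rz(-SY).apply(p0+.155*r0.apply([0,0,1])-S0))
w=cv2.resize(snapshot("wrist")[:,:,::-1],(400,300))
d=crop(snapshot("side")[:,:,::-1],340,320,133,150,4)
o=np.zeros((600,533+267,3),np.uint8);o[:,:532]=d;o[:200,533:]=cv2.resize(w,(267,200))
cv2.imwrite("pics/g.png",o)
E
```

```text
3.875 [0.4539 0.302  0.2332] [ 0.542   0.549   1.9333 -1.5684  0.2418  0.2961] [ 0.2262 -0.0537 -0.406 ] [-0.0914  0.0615  0.1142]
```

View pics/g.png

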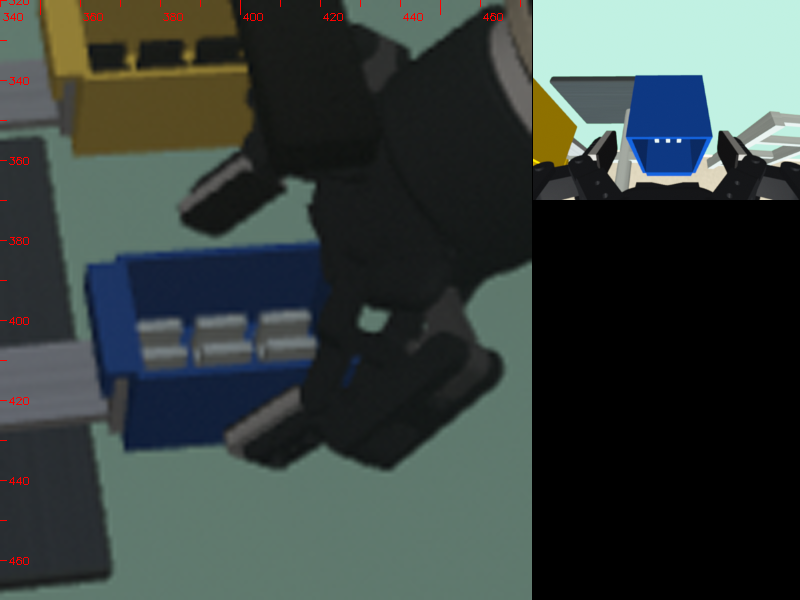

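apply_moves(
  moves=[
    [[0,0,0,0,0,0,0.3],[0,0,0,0,0,0,-0.1],[0,0,0,0,0,0,-0.3],[0,0,0,0,0,0,-0.5],[0,0,0,0,0,0,-0.6],[0,0,0,0,0,0,-0.6],[0,0,0,0,0,0,-0.6]],
  ],
  grip_force=50,
)

```text
t: 4.85
tcp_pos: [0.4534, 0.3024, 0.2333]
eef_rot: [-0.197, 2.439, 0.07]
wrist_force: [-5.6, -0.8, 5.9]
opening: 0.578
grasp_force: 50.3
```

```bash
python3 - <<'E'
from plan import *
p0,r0,s=cur();print(s["t"],p0,s["q"],s["opening"],s["grasp_force"])
L=lean(SY,40)
for d in ((0,0,.028),(-.08,0,.034),(-.10,0,.08)):
    show(p0,r0,(p0+rz(SY).apply(d),L))
E
```

```text
4.85 [0.4534 0.3024 0.2333] [ 0.543   0.5484  1.934  -1.5694  0.2418  0.2973] 0.5784061883450912 50.27857303619385
[-0.0008, -0.0004, -0.0007, -0.0449, -0.0001, -0.0537] mm 28 deg 0
[-0.0008, -0.0004, -0.0007, 0.0991, -0.0014, -0.1934] mm 87 deg 0
[-0.0008, -0.0004, -0.0007, 0.0638, -0.0018, -0.3137] mm 128 deg 0
```

apply_moves(
  moves=[
    [[0,0,0,-0.011,0,-0.013,-0.6],[0,0,0,-0.023,0,-0.027,-0.6],[0,0,0,-0.034,0,-0.04,-0.6],[0,0,0,-0.045,0,-0.054,-0.6],[0,0,0,-0.045,0,-0.054,-0.6]],
  ],
)

```text
t: 5.48
tcp_pos: [0.4533, 0.3022, 0.2611]
eef_rot: [-0.197, 2.44, 0.07]
wrist_force: [-4.5, -0.5, 0.5]
opening: 0.579
grasp_force: 53.4
```

```bash
python3 - <<'E'
from plan import *
from rig import snapshot
import cv2
from crop import crop
p0,r0,s=cur();print(s["t"],p0,s["q"],s["opening"],s["grasp_force"],s["wrist_force"])
d=crop(snapshot("side")[:,:,::-1],340,320,133,150,4)
o=np.zeros((600,800,3),np.uint8);o[:,:532]=d;o[:200,533:]=cv2.resize(snapshot("wrist")[:,:,::-1],(267,200))
cv2.imwrite("pics/l.png",o)
L=lean(SY,40)
for d in ((-.08,0,.006),(-.10,0,.05)):
    show(p0,r0,(p0+rz(SY).apply(d),L))
E
```

```text
5.475 [0.4533 0.3022 0.2611] [ 0.5429  0.4958  1.9259 -1.3251  0.2495  0.0457] 0.579291669541261 53.42586100101471 [-4.4806 -0.5259  0.5049]
[-0.0008, -0.0005, -0.0007, 0.144, -0.0014, -0.1396] mm 80 deg 0
[-0.0008, -0.0005, -0.0007, 0.112, -0.0018, -0.2561] mm 112 deg 0
```

View pics/l.png

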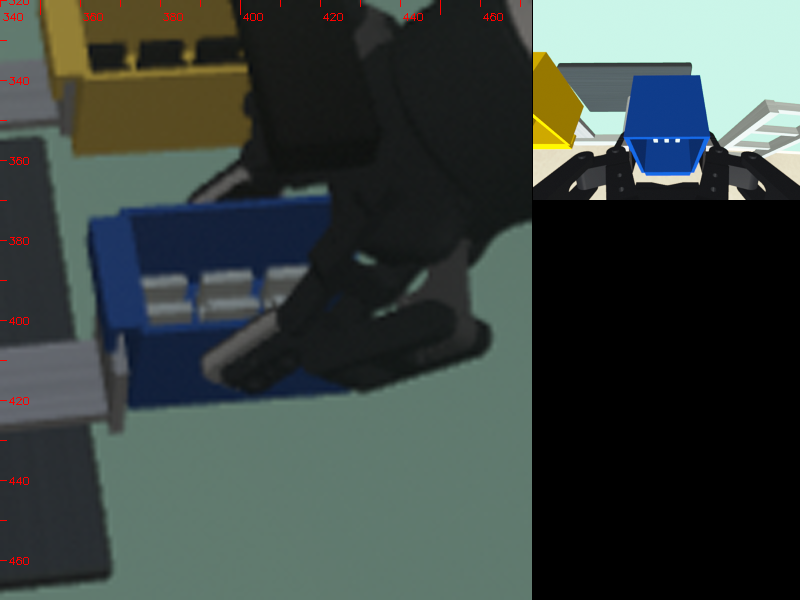

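apply_moves(
  moves=[
    [[0,0,0,0.008,0,-0.018,-0.6],[0,0,0,0.03,0,-0.038,-0.6],[0,0,0,0.058,0,-0.064,-0.6],[0,0,0,0.086,0,-0.09,-0.6],[0,0,0,0.115,0,-0.115,-0.6],[0,0,0,0.144,0,-0.14,-0.6],[0,0,0,0.14,0,-0.17,-0.6],[0,0,0,0.13,0,-0.21,-0.6],[0,0,0,0.12,0,-0.24,-0.6],[0,0,0,0.112,0,-0.256,-0.6],[0,0,0,0.112,0,-0.256,-0.6]],
  ],
)

```text
t: 6.95
tcp_pos: [0.3548, 0.2863, 0.3115]
eef_rot: [-0.197, 2.439, 0.071]
wrist_force: [0.7, 0.8, -2.4]
opening: 0.58
grasp_force: 52.8
```

```bash
python3 - <<'E'
from plan import *
from rig import snapshot
import cv2
from crop import crop
p0,r0,s=cur();print(s["t"],p0,s["q"],s["opening"],s["grasp_force"],s["wrist_force"])
d=crop(snapshot("scene")[:,:,::-1],290,60,133,150,4)
e=crop(snapshot("side")[:,:,::-1],372,280,133,150,3)
cv2.imwrite("pics/h0.png",np.hstack([d,np.vstack([e,np.zeros((150,399,3),np.uint8)])])[:,:800])
cv2.imwrite("pics/hs.png",snapshot("side")[:,:,::-1])
E
```

```text
6.95 [0.3548 0.2863 0.3115] [ 0.636   0.2744  2.1096 -1.204   0.3201 -0.0089] 0.5804783268703416 52.844860553741455 [ 0.6542  0.7695 -2.3526]
```

View pics/h0.png

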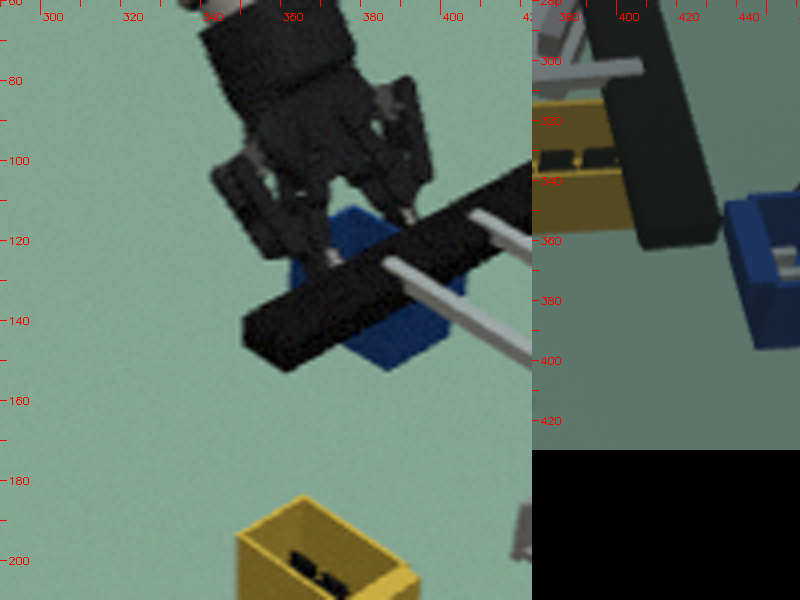

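```bash
cat >> plan.py <<'E'
PK=np.array([.566,-.1162,.062])
pg,rg=np.array([.4534,.3024,.2333]),R.from_rotvec([-.197,2.439,.07])
org=rz(SY).inv().apply(pg-(rz(SY).apply([-.0925,.0633,.08])+S0)) # flange rel. bin origin, bin frame; y: bin centred in fingers
org[1]=0
rb=rz(SY).inv()*rg
def pose(o,yaw): return np.array(o)+rz(yaw).apply(org), rz(yaw)*rb
def rows(o0,y0,o1,y1,n,grip,ease=True):
    p0,r0,s=cur(); out=[]
    for k in range(1,n+1):
        f=k/n; f=f*f*(3-2*f) if ease else f
        out.append([round(float(v),3) for v in rel(p0,r0,*pose(np.array(o0)*(1-f)+np.array(o1)*f,y0*(1-f)+y1*f))]+[grip])
    return out
def org_now(yaw):
    p0,r0,s=cur(); return p0-rz(yaw).apply(org)
E
python3 - <<'E'
from plan import *
print(org, org_now(SY))
o0=org_now(SY)
for r in rows(o0,SY,[.445,.13,.195],np.radians(-50),12,-.6): print(r)
E
```

```text
[-0.0987  0.      0.1533] [0.4522 0.3027 0.1575]
[0.002, -0.0, 0.003, 0.0, -0.003, -0.002, -0.6]
[0.008, -0.0, 0.009, 0.0, -0.012, -0.009, -0.6]
[0.017, -0.0, 0.02, -0.001, -0.026, -0.018, -0.6]
[0.027, -0.0, 0.033, -0.005, -0.044, -0.028, -0.6]
[0.04, -0.0, 0.048, -0.011, -0.065, -0.036, -0.6]
[0.053, -0.0, 0.064, -0.021, -0.089, -0.043, -0.6]
[0.066, -0.0, 0.079, -0.033, -0.115, -0.048, -0.6]
[0.079, 0.0, 0.094, -0.048, -0.141, -0.051, -0.6]
[0.089, 0.0, 0.107, -0.062, -0.167, -0.051, -0.6]
[0.098, 0.0, 0.118, -0.074, -0.189, -0.051, -0.6]
[0.104, 0.0, 0.125, -0.082, -0.204, -0.051, -0.6]
[0.106, 0.0, 0.127, -0.086, -0.21, -0.05, -0.6]
```

apply_moves(
  moves=[
    [[0.002,0,0.003,0,-0.003,-0.002,-0.6],[0.008,0,0.009,0,-0.012,-0.009,-0.6],[0.017,0,0.02,-0.001,-0.026,-0.018,-0.6],[0.027,0,0.033,-0.005,-0.044,-0.028,-0.6],[0.04,0,0.048,-0.011,-0.065,-0.036,-0.6],[0.053,0,0.064,-0.021,-0.089,-0.043,-0.6],[0.066,0,0.079,-0.033,-0.115,-0.048,-0.6],[0.079,0,0.094,-0.048,-0.141,-0.051,-0.6],[0.089,0,0.107,-0.062,-0.167,-0.051,-0.6],[0.098,0,0.118,-0.074,-0.189,-0.051,-0.6],[0.104,0,0.125,-0.082,-0.204,-0.051,-0.6],[0.106,0,0.127,-0.086,-0.21,-0.05,-0.6],[0.106,0,0.127,-0.086,-0.21,-0.05,-0.6]],
  ],
)

```text
t: 8.72
tcp_pos: [0.3818, 0.2056, 0.3484]
eef_rot: [1.056, 2.249, -0.384]
wrist_force: [-0.1, 1.0, -1.6]
opening: 0.58
grasp_force: 52.8
```

```bash
python3 - <<'E'
from plan import *
y=np.radians(-50);o0=org_now(y);p,r,s=cur()
print(o0,s["q"],s["grasp_force"],s["wrist_force"],np.degrees((pose(o0,y)[1].inv()*r).magnitude()))
for r in rows(o0,y,[.45,-.05,.185],np.radians(-120),12,-.6): print(r)
E
```

```text
[0.4453 0.13   0.1951] [ 0.5201  0.2388  2.0332 -0.8865  0.9537  0.3936] 52.84243941307068 [-0.0571  1.0277 -1.6075] 0.08143386694737358
[0.003, 0.0, 0.003, -0.005, 0.0, 0.005, -0.6]
[0.009, 0.0, 0.011, -0.02, 0.002, 0.019, -0.6]
[0.02, 0.0, 0.023, -0.043, 0.003, 0.041, -0.6]
[0.033, 0.0, 0.039, -0.075, 0.005, 0.071, -0.6]
[0.047, 0.0, 0.056, -0.115, 0.005, 0.109, -0.6]
[0.063, 0.0, 0.075, -0.161, 0.003, 0.151, -0.6]
[0.078, 0.0, 0.093, -0.211, -0.003, 0.197, -0.6]
[0.093, 0.0, 0.111, -0.261, -0.012, 0.242, -0.6]
[0.105, 0.0, 0.126, -0.306, -0.023, 0.284, -0.6]
[0.116, 0.0, 0.138, -0.344, -0.034, 0.318, -0.6]
[0.122, 0.0, 0.146, -0.37, -0.042, 0.341, -0.6]
[0.125, 0.0, 0.149, -0.379, -0.046, 0.35, -0.6]
```

apply_moves(
  moves=[
    [[0.003,0,0.003,-0.005,0,0.005,-0.6],[0.009,0,0.011,-0.02,0.002,0.019,-0.6],[0.02,0,0.023,-0.043,0.003,0.041,-0.6],[0.033,0,0.039,-0.075,0.005,0.071,-0.6],[0.047,0,0.056,-0.115,0.005,0.109,-0.6],[0.063,0,0.075,-0.161,0.003,0.151,-0.6],[0.078,0,0.093,-0.211,-0.003,0.197,-0.6],[0.093,0,0.111,-0.261,-0.012,0.242,-0.6],[0.105,0,0.126,-0.306,-0.023,0.284,-0.6],[0.116,0,0.138,-0.344,-0.034,0.318,-0.6],[0.122,0,0.146,-0.37,-0.042,0.341,-0.6],[0.125,0,0.149,-0.379,-0.046,0.35,-0.6],[0.125,0,0.149,-0.379,-0.046,0.35,-0.6]],
  ],
)

```text
t: 10.35
tcp_pos: [0.4991, 0.0352, 0.3383]
eef_rot: [2.317, 1.329, -0.845]
wrist_force: [0.4, 0.0, -1.9]
opening: 0.578
grasp_force: 52.8
```

```bash
python3 - <<'E'
from plan import *
y=np.radians(-120);o0=org_now(y);p,r,s=cur()
print(o0,s["q"],s["grasp_force"],s["wrist_force"],np.degrees((pose(o0,y)[1].inv()*r).magnitude()))
for r in rows(o0,y,[.566,-.1162,.14],PY-np.pi,13,-.6): print(r)
E
```

```text
[ 0.4498 -0.0502  0.185 ] [ 0.0741  0.435   1.7701 -0.5645  1.4111  0.8328] 52.83582329750061 [ 0.367   0.037  -1.8865] 0.141230796208374
[0.002, 0.0, 0.003, 0.001, 0.011, 0.001, -0.6]
[0.009, 0.0, 0.011, 0.004, 0.042, 0.006, -0.6]
[0.018, 0.0, 0.022, 0.007, 0.09, 0.014, -0.6]
[0.031, 0.0, 0.037, 0.009, 0.149, 0.025, -0.6]
[0.045, 0.0, 0.054, 0.007, 0.216, 0.042, -0.6]
[0.06, 0.0, 0.072, 0.002, 0.286, 0.063, -0.6]
[0.076, 0.001, 0.091, -0.008, 0.354, 0.087, -0.6]
[0.092, 0.001, 0.11, -0.02, 0.417, 0.114, -0.6]
[0.106, 0.001, 0.127, -0.034, 0.472, 0.141, -0.6]
[0.118, 0.001, 0.141, -0.047, 0.516, 0.165, -0.6]
[0.128, 0.001, 0.153, -0.059, 0.548, 0.185, -0.6]
[0.134, 0.001, 0.161, -0.067, 0.569, 0.199, -0.6]
[0.137, 0.001, 0.164, -0.069, 0.576, 0.204, -0.6]
```

apply_moves(
  moves=[
    [[0.002,0,0.003,0.001,0.011,0.001,-0.6],[0.009,0,0.011,0.004,0.042,0.006,-0.6],[0.018,0,0.022,0.007,0.09,0.014,-0.6],[0.031,0,0.037,0.009,0.149,0.025,-0.6],[0.045,0,0.054,0.007,0.216,0.042,-0.6],[0.06,0,0.072,0.002,0.286,0.063,-0.6],[0.076,0.001,0.091,-0.008,0.354,0.087,-0.6],[0.092,0.001,0.11,-0.02,0.417,0.114,-0.6],[0.106,0.001,0.127,-0.034,0.472,0.141,-0.6],[0.118,0.001,0.141,-0.047,0.516,0.165,-0.6],[0.128,0.001,0.153,-0.059,0.548,0.185,-0.6],[0.134,0.001,0.161,-0.067,0.569,0.199,-0.6],[0.137,0.001,0.164,-0.069,0.576,0.204,-0.6],[0.137,0.001,0.164,-0.069,0.576,0.204,-0.6]],
  ],
)

```text
t: 12.1
tcp_pos: [0.6608, -0.1448, 0.2928]
eef_rot: [-2.828, 0.429, 1.023]
wrist_force: [0.4, 0.3, -2.8]
opening: 0.579
grasp_force: 52.8
```

```bash
python3 - <<'E'
from plan import *
from rig import snapshot
import cv2
from crop import crop
import fit
y=PY-np.pi;o0=org_now(y);p,r,s=cur()
print(o0,s["q"],s["grasp_force"],s["wrist_force"],np.degrees((pose(o0,y)[1].inv()*r).magnitude()))
for dz in (.11,.085,.068,.062,.06): show(p,r,pose([PK[0],PK[1],dz],y))
def draw(n,x0,y0,w,h,k):
    im=snapshot(n)[:,:,::-1].copy(); cv2.imwrite(f"pics/{n}_pre.png",im)
    c=crop(im,x0,y0,w,h,k)
    B=rz(y).apply([[a,b,cz] for a in(-.04,.04) for b in(-.025,.025) for cz in(0,.05)])+o0
    Pk=rz(PY).apply([[a,b,.008] for a in(-.056,.056) for b in(-.039,.039)])+PK
    for Q,col in((B,(0,0,255)),(Pk,(0,255,255))):
        for u,v in fit.proj(n,Q): cv2.circle(c,(int((u-x0+.5)*k),int((v-y0+.5)*k)),2,col,-1)
    return c
a=draw("scene",195,195,130,120,4);b=draw("side",330,165,140,130,2)
o=np.zeros((480,800,3),np.uint8);o[:,:520]=a;o[:260,520:]=b
cv2.imwrite("pics/pre.png",o)
E
```

```text
[ 0.5663 -0.1164  0.1395] [-0.2861  0.822   1.1993  0.012   1.8145  1.5844] 52.848182916641235 [ 0.3968  0.3196 -2.7569] 0.23223792902859486
[-0.0005, -0.0002, -0.0003, 0.0466, -0.0002, 0.0573] mm 30 deg 0
[-0.0005, -0.0002, -0.0003, 0.0866, -0.0001, 0.1053] mm 55 deg 0
[-0.0005, -0.0002, -0.0003, 0.1138, -0.0, 0.1379] mm 72 deg 0
[-0.0005, -0.0002, -0.0003, 0.1234, 0.0, 0.1495] mm 78 deg 0
[-0.0005, -0.0002, -0.0003, 0.1266, 0.0, 0.1533] mm 80 deg 0
```

View pics/pre.png

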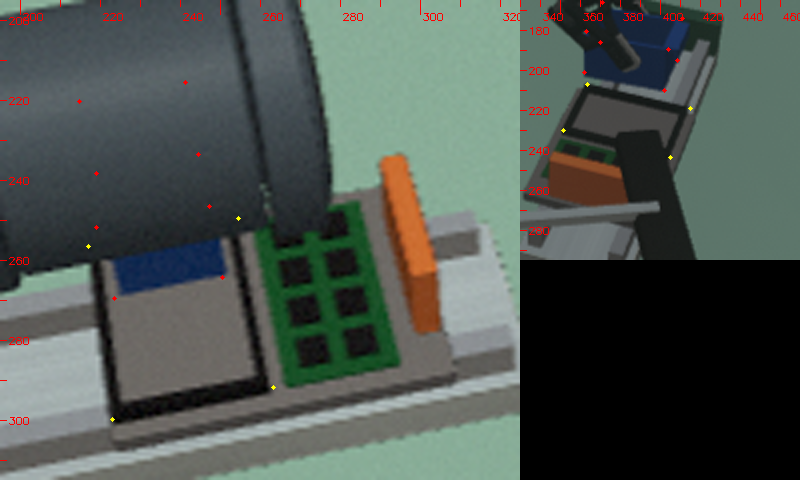

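apply_moves(
  moves=[
    [[0,0,0,0.015,0,0.018,-0.6],[0,0,0,0.04,0,0.049,-0.6],[0,0,0,0.065,0,0.079,-0.6],[0,0,0,0.086,0,0.105,-0.6],[0,0,0,0.1,0,0.122,-0.6],[0,0,0,0.11,0,0.134,-0.6],[0,0,0,0.116,0,0.141,-0.6],[0,0,0,0.12,0,0.145,-0.6],[0,0,0,0.12,0,0.145,-0.6]],
  ],
)

```text
t: 13.32
tcp_pos: [0.6606, -0.1445, 0.2195]
eef_rot: [-2.828, 0.429, 1.023]
wrist_force: [-5.4, 1.9, 10.2]
opening: 0.578
grasp_force: 53.5
```

```bash
python3 - <<'E'
from plan import *
y=PY-np.pi;p,r,s=cur();print(s["t"],org_now(y),s["wrist_force"],s["wrist_torque"],s["q"])
show(p,r,(p-[0,0,.001],r))
E
```

```text
13.325 [ 0.5661 -0.1161  0.0662] [-5.3664  1.8927 10.207 ] [ 0.1888  0.9992 -0.0145] [-0.2857  0.9097  1.2242  0.0117  1.7023  1.5834]
[0.0, 0.0, 0.0, 0.0016, 0.0, 0.0019] mm 1 deg 0
```

apply_moves(
  moves=[
    [[0,0,0,0,0,0,0.2],[0,0,0,0,0,0,0.3],[0,0,0,0,0,0,0.5],[0,0,0,0,0,0,0.6],[0,0,0,0,0,0,0.6],[0,0,0,0,0,0,0.6]],
  ],
)

```text
t: 14.08
tcp_pos: [0.6606, -0.1445, 0.2178]
eef_rot: [-2.828, 0.429, 1.022]
wrist_force: [-0.2, 0.7, -0.5]
opening: 0.8
grasp_force: 0.0
```

```bash
python3 - <<'E'
from plan import *
from rig import snapshot
import fit,cv2
from scipy.optimize import least_squares
y=PY-np.pi;p,r,s=cur();print(s["t"],s["wrist_force"],s["opening"],s["grasp_force"])
im=snapshot("side");cv2.imwrite("pics/rel_side.png",im[:,:,::-1])
cv2.imwrite("pics/rel_scene.png",snapshot("scene")[:,:,::-1])
I=im.astype(int);m=((I[:,:,2]>I[:,:,0]*1.7)&(I[:,:,2]>I[:,:,1]*1.3)&(I[:,:,2]>30)).astype(np.uint8)
m[:140]=0;m[300:]=0;m[:,:330]=0;m[:,450:]=0
n,l,st,_=cv2.connectedComponentsWithStats(m);k=1+st[1:,4].argmax();ys,xs=np.where(l==k);print(st[k])
for x in range(xs.min(),xs.max()+1,5): print(x,ys[xs==x].min(),ys[xs==x].max(),end=" | ")
print()
for z in(.062,.070): 
    B=rz(y).apply([[a,b,c] for b in(.025,-.025) for a in(-.04,.04) for c in(0.,.05)])+[PK[0],PK[1],z]
    print(z,fit.proj("side",B).round(1).tolist())
print("fence top +y",fit.proj("side",rz(PY).apply([[a,b,.008] for a in(-.056,.056) for b in (.033,.039)])+PK).round(1).tolist())
show(p,r,(p-.10*r.apply([0,0,1]),r))
E
```

```text
14.075 [-0.2417  0.7473 -0.461 ] 0.7998043625964838 0.0
[371 199  41  34 819]
371 199 199 | 376 200 213 | 381 200 219 | 386 201 230 | 391 202 229 | 396 204 229 | 401 205 231 | 406 207 224 | 411 209 209 | 
0.062 [[368.1, 215.5], [369.1, 196.8], [405.0, 224.1], [407.2, 205.4], [360.7, 230.4], [361.6, 211.6], [398.6, 239.6], [400.7, 220.7]]
0.07 [[368.2, 212.6], [369.3, 193.7], [405.3, 221.2], [407.5, 202.3], [360.8, 227.4], [361.7, 208.5], [398.9, 236.6], [401.0, 217.6]]
fence top +y [[405.7, 241.1], [404.9, 243.0], [352.1, 228.1], [351.2, 229.9]]
[0.0, 0.0, 0.0, -0.0, -0.0, -0.25] mm 100 deg 0
```

apply_moves(
  moves=[
    [[0,0,0,0,0,-0.01,0.6],[0,0,0,0,0,-0.03,0.6],[0,0,0,0,0,-0.07,0.6],[0,0,0,0,0,-0.12,0.6],[0,0,0,0,0,-0.18,0.6],[0,0,0,0,0,-0.24,0.6],[0,0,0,0,0,-0.29,0.6],[0,0,0,0,0,-0.32,0],[0,0,0,0,0,-0.32,-0.5]],
  ],
)

```text
t: 15.3
tcp_pos: [0.739, -0.1691, 0.3171]
eef_rot: [-2.829, 0.429, 1.02]
wrist_force: [-0.5, 0.0, -0.7]
opening: 0.382
grasp_force: 0.0
```

```bash
python3 - <<'E'
from plan import *
from rig import snapshot
import fit,cv2
p,r,s=cur();print(s["t"],p,s["q"])
im=snapshot("side");cv2.imwrite("pics/rt_side.png",im[:,:,::-1])
im2=snapshot("scene");cv2.imwrite("pics/rt_scene.png",im2[:,:,::-1])
I=im2.astype(int);m=((I[:,:,2]>I[:,:,0]*1.7)&(I[:,:,2]>I[:,:,1]*1.3)&(I[:,:,2]>30)).astype(np.uint8)
m[:200]=0;m[320:]=0;m[:,:180]=0;m[:,320:]=0
st=cv2.connectedComponentsWithStats(m)[2];print("blue scene",st[1:][st[1:,4]>50])
B=rz(PY-np.pi).apply([[a,b,c] for b in(.025,-.025) for a in(-.04,.04) for c in(0.,.05)])+PK
q=fit.proj("scene",B);print(q.min(0),q.max(0))
om=((I[:,:,0]>150)&(I[:,:,0]>I[:,:,2]*2.5)&(I[:,:,1]<150)).astype(np.uint8);om[:200]=0;om[320:]=0
st=cv2.connectedComponentsWithStats(om)[2];print("orange",st[1:][st[1:,4]>30])
# push: tool down, x along rail x (yaw PY), bar face at local y=.128
bx=lambda y,z:PK*[1,1,0]+rz(PY).apply([0,y,0])+[0,0,z]
D=down(PY)
hi=(bx(.175,.36),D); lo=(bx(.175,.262),D); print(hi[0],lo[0]);show(p,r,hi); show(*hi,lo)
E
```

```text
15.3 [ 0.739  -0.1691  0.3171] [-0.2876  0.9665  0.8549  0.0117  2.0121  1.5854]
blue scene []
[220.9888 242.4344] [254.8046 293.7887]
orange [[290 234  14  30 197]]
[0.6163 0.0514 0.36  ] [0.6163 0.0514 0.262 ]
[-0.0009, 0.1101, -0.0015, -0.4196, -0.4355, 0.2097] mm 256 deg 40
[0.0, 0.0, 0.0, 0.0, 0.0, 0.245] mm 98 deg 0
```

apply_moves(
  moves=[
    [[0,0.008,0,-0.03,-0.03,0.015,-1],[0,0.024,0,-0.09,-0.095,0.046,-1],[0,0.045,0,-0.17,-0.18,0.086,-1],[0,0.068,0,-0.26,-0.27,0.13,-1],[0,0.09,0,-0.34,-0.355,0.17,-1],[0,0.104,0,-0.395,-0.41,0.198,-1],[-0.001,0.11,-0.0015,-0.42,-0.435,0.21,-1],[-0.001,0.11,-0.0015,-0.42,-0.435,0.21,-1]],
  ],
)

```text
t: 16.4
tcp_pos: [0.615, 0.0522, 0.3597]
eef_rot: [3.108, -0.453, -0.005]
wrist_force: [0.3, -0.2, -0.7]
opening: -0.001
grasp_force: 0.0
```

apply_moves(
  moves=[
    [[0,0,0,0,0,0.03,-1],[0,0,0,0,0,0.08,-1],[0,0,0,0,0,0.14,-1],[0,0,0,0,0,0.2,-1],[0,0,0,0,0,0.235,-1],[0,0,0,0,0,0.245,-1],[0,0,0,0,0,0.245,-1]],
  ],
)

```text
t: 17.27
tcp_pos: [0.6157, 0.0512, 0.2616]
eef_rot: [3.108, -0.456, -0.004]
wrist_force: [-0.2, 0.3, -0.5]
opening: -0.001
grasp_force: 0.0
```

```bash
python3 - <<'E'
from plan import *
from rig import snapshot
import fit,cv2
p,r,s=cur();print(s["t"],p,s["q"],s["opening"],s["wrist_force"])
print(rz(-PY).apply(p-PK), rz(-PY).apply(r.apply([0,0,1])))
im2=snapshot("scene");cv2.imwrite("pics/ps.png",im2[:,:,::-1])
I=im2.astype(int);m=((I[:,:,2]>I[:,:,0]*1.7)&(I[:,:,2]>I[:,:,1]*1.3)&(I[:,:,2]>30)).astype(np.uint8)
m[:200]=0;m[320:]=0;m[:,:180]=0;m[:,320:]=0
st=cv2.connectedComponentsWithStats(m)[2];print("blue scene",st[1:][st[1:,4]>50])
bx=lambda y,z:PK*[1,1,0]+rz(PY).apply([0,y,0])+[0,0,z]
for d in(.150,.143,.08,-.02): show(p,r,(bx(d,.262),down(PY)))
E
```

```text
17.275 [0.6157 0.0512 0.2616] [0.0077 0.6409 1.5764 0.0002 0.9268 1.8695] -0.0009793292002371712 [-0.1984  0.3183 -0.5148]
[-0.0005  0.1747  0.1996] [-0.0024 -0.0006 -1.    ]
blue scene [[ 223  238   33   54 1054]]
[0.0001, 0.0004, 0.0, 0.0013, 0.0616, -0.001] mm 25 deg 0
[0.0001, 0.0004, 0.0, 0.0012, 0.0791, -0.001] mm 32 deg 0
[0.0001, 0.0004, 0.0, 0.0012, 0.2366, -0.0009] mm 95 deg 0
[0.0001, 0.0004, 0.0, 0.0012, 0.4866, -0.0007] mm 195 deg 0
```

apply_moves(
  moves=[
    [[0,0,0,0.001,0.02,-0.001,-1],[0,0,0,0.001,0.04,-0.001,-1],[0,0,0,0.001,0.052,-0.001,-1],[0,0,0,0.001,0.06,-0.001,-1],[0,0,0,0.001,0.068,-0.001,-1],[0,0,0,0.001,0.076,-0.001,-1],[0,0,0,0.001,0.085,-0.001,-1],[0,0,0,0.001,0.096,-0.001,-1],[0,0,0,0.001,0.109,-0.001,-1],[0,0,0,0.001,0.124,-0.001,-1],[0,0,0,0.001,0.141,-0.001,-1],[0,0,0,0.001,0.16,-0.001,-1],[0,0,0,0.001,0.18,-0.001,-1],[0,0,0,0.001,0.2,-0.001,-1],[0,0,0,0.001,0.22,-0.001,-1],[0,0,0,0.001,0.24,-0.001,-1],[0,0,0,0.001,0.258,-0.001,-1],[0,0,0,0.001,0.272,-0.001,-1],[0,0,0,0.001,0.283,-0.001,-1],[0,0,0,0.001,0.29,-0.001,-1]],
  ],
)

```text
t: 19.82
tcp_pos: [0.5825, -0.06, 0.2619]
eef_rot: [3.108, -0.455, -0.004]
wrist_force: [-1.8, 3.7, -1.0]
opening: -0.001
grasp_force: 1.6
```

```bash
cat > chk.py <<'E'
from plan import *
from rig import snapshot
import cv2
p,r,s=cur();l=rz(-PY).apply(p-PK);print(s["t"],"local",l,"F rail",rz(-PY).apply(s["wrist_force"]))
I=snapshot("scene").astype(int)
def bb(m):
    m=m.astype(np.uint8);m[:200]=0;m[360:]=0;m[:,:120]=0;m[:,320:]=0
    st=cv2.connectedComponentsWithStats(m)[2];return st[1:][st[1:,4]>40].tolist()
print("blue",bb((I[:,:,2]>I[:,:,0]*1.7)&(I[:,:,2]>I[:,:,1]*1.3)&(I[:,:,2]>30)))
print("orange",bb((I[:,:,0]>100)&(I[:,:,0]>I[:,:,2]*2.5)&(I[:,:,1]<150)))
E
python3 chk.py
```

```text
19.825 local [-0.0003  0.0585  0.1999] F rail [-2.8352  3.0448 -0.9894]
blue [[181, 245, 34, 55, 1157]]
orange [[252, 251, 13, 35, 241]]
```

apply_moves(
  moves=[
    [[0,0,0,0,0.008,0,-1],[0,0,0,0,0.02,0,-1],[0,0,0,0,0.035,0,-1],[0,0,0,0,0.05,0,-1],[0,0,0,0,0.065,0,-1],[0,0,0,0,0.08,0,-1],[0,0,0,0,0.092,0,-1],[0,0,0,0,0.102,0,-1],[0,0,0,0,0.11,0,-1],[0,0,0,0,0.116,0,-1],[0,0,0,0,0.122,0,-1],[0,0,0,0,0.128,0,-1],[0,0,0,0,0.134,0,-1],[0,0,0,0,0.138,0,-1]],
  ],
)

```text
t: 21.62
tcp_pos: [0.5667, -0.1128, 0.2619]
eef_rot: [3.108, -0.455, -0.004]
wrist_force: [0.4, 4.5, -1.2]
opening: -0.005
grasp_force: 1.5
```

```bash
python3 chk.py
```

```text
21.625 local [-0.0003  0.0034  0.1999] F rail [-0.9649  4.4438 -1.1733]
blue [[152, 250, 34, 56, 1279]]
orange [[224, 256, 13, 36, 253]]
```

apply_moves(
  moves=[
    [[0,0,0,0,0.005,0,-1],[0,0,0,0,0.01,0,-1],[0,0,0,0,0.015,0,-1],[0,0,0,0,0.02,0,-1],[0,0,0,0,0.025,0,-1]],
  ],
)

```text
t: 22.3
tcp_pos: [0.5646, -0.1194, 0.262]
eef_rot: [-3.102, 0.456, 0.002]
wrist_force: [12.2, 41.7, -1.6]
opening: 0.0
grasp_force: 21.5
```

```bash
python3 chk.py
```

```text
22.3 local [-0.0004 -0.0035  0.2   ] F rail [-0.3271 43.3917 -1.5653]
blue [[149, 251, 34, 55, 1280]]
orange [[222, 257, 12, 35, 249]]
```

apply_moves(
  moves=[
    [[0,0,0,0,-0.006,0,-1],[0,0,0,0,-0.02,0,-1],[0,0,0,0,-0.05,0,-1],[0,0,0,0,-0.09,0,-1],[0,0,0,0,-0.12,0,-1],[0,0,0,0,-0.13,-0.03,-1],[0,0,0,0,-0.13,-0.12,-1],[0,0,0,0,-0.13,-0.23,-1],[0,0,0,0,-0.13,-0.3,-1],[0,0,0,0,-0.13,-0.3,-1]],
  ],
)

```text
t: 23.6
tcp_pos: [0.5793, -0.0725, 0.3849]
eef_rot: [3.108, -0.455, 0.003]
wrist_force: [0.9, 1.2, 0.1]
opening: -0.007
grasp_force: 0.0
```

```bash
python3 chk.py; python3 - <<'E'
from plan import *
import fit
# travel estimate: pocket shift from blue bbox, predicted bbox at various shifts
for d in(.0,.14,.144,.148,.152):
    o=PK+rz(PY).apply([0,-d,0])
    B=rz(PY-np.pi).apply([[a,b,c] for b in(.025,-.025) for a in(-.04,.04) for c in(0.,.05)])+o
    q=fit.proj("scene",B);print(d,q.min(0).round(1),q.max(0).round(1))
E
```

```text
23.6 local [0.0002 0.0457 0.3229] F rail [0.5302 1.4187 0.1378]
blue [[149, 251, 34, 55, 1280]]
orange [[221, 247, 13, 45, 324]]
0.0 [221.  242.4] [254.8 293.8]
0.14 [149.  255.7] [182.9 308.5]
0.144 [146.9 256.1] [180.8 308.9]
0.148 [144.8 256.5] [178.7 309.3]
0.152 [142.6 256.8] [176.6 309.7]
```

```bash
python3 -c "
from rig import ticket
print(ticket.job_done())"
```

```text
the job is handed in; nothing more can be done
None
```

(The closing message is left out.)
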